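# Fit the sprung keeper to the recipe-card stand

## Robot

A 6-joint arm with a two-finger parallel gripper is mounted at the origin on a cart in front of the work surface, level with it; the furniture and walls round the work are solid. World frame = base frame: x ahead of the robot, y to its left, z up, the work surface at z = 0. Lengths are in m, angles in rad, forces in N, time in s.
With the tool pointing down it reaches from about 0.3 to 0.75 m from the base axis. Payload 8.5 kg.
Tool frame: the origin (TCP) lies midway between the tips of the shut fingers; the grasp point (between the pads) lies arm.tcp_to_grasp behind it (arm.tcp_to_grasp is the distance from the TCP to the grasp point, in m); z points along the fingers, y is the line along which they close (so a half turn about z gives the same grasp; the last joint's range is limited). The gripper opens to 88 mm and grips with 3 to 60 N. Pads are 18 mm wide; open, the fingers measure 123 mm over their backs; the gripper's body (75 mm by 187 mm) begins 45 mm behind the grasp point.
Start: joints at [-1.437, 0.381, 1.297, -0, 1.464, -0.215], TCP at [0.188, -0.517, 0.239] pointing down, gripper open.
Joint ranges: [-3.11, 3.11], [-0.89, 2.33], [0.22, 2.48], [-1.42, 4.56], [0.17, 2.85], [-2.88, 2.88]. Speed limits (rad/s): [2.39, 2.39, 3.14, 3.14, 3.14, 3.14].

## Interface

Orientations are given as a 3x3 rotation matrix whose columns are the frame's x, y, z axes.
In Python, from plant import arm gives the robot as it stands.
- The arm moves only by the tool step_arm, never from a script. Its argument "rows" is a list of rows, each an object of numbers: "tx", "ty", "tz": the shift along the tool's x, y, z in units of 0.4 m (1.0 is 0.4 m); "wx", "wy", "wz": the turn, a rotation vector about the tool's x, y, z in units of 60 degrees (1.0 is 60 degrees); "claw": the closure, from 0 (fully open) to 1 (shut). In form: [{"tx": .., "ty": .., "tz": .., "wx": .., "wy": .., "wz": .., "claw": ..}, ...]. A call has 1 to 12 rows; each row shifts and turns the commanded pose from where the row before left it, along the tool's axes as they then stand; what a row does not reach is not made up. A row lasts 1/8 s, in which the tool goes at most 62.5 mm and 10.7 degrees, less where a joint would pass 70% of its speed; a pose out of reach is approached as far as the arm can. A call with a number of a shift or a turn outside -1 to 1 is refused whole. A call with a gripper value outside its range is refused whole. The fingers move at their own pace and stop on an object; "newtons" is the grip in N (left out, the last holds). Time passes only in rows, so rows that do not move let the fingers close. It gives the time, the measured TCP pose, the force, the opening and the grip force at its end, in the units of the state.
- arm.read_state(): the state, without advancing time (a new reading comes with each control period).
- arm.get_image(name): name is "side" or "top" or "wrist"; returns the picture (400x640x3 uint8, red, green, blue); there is no depth.
- arm.camera_params(name): a dict with "fx", "fy", "cx", "cy" (pixels), "R" (3x3) and "t" (3): a world point X has camera coordinates R X + t; the wrist camera has in their place "tool_from_camera" (4x4, takes a point from camera to tool coordinates, whose origin is the TCP and whose axes are the flange's). Camera axes: x right, y down, z forward; pixel columns grow to the right and rows downward; lengths in m; the calibration is good to about 2 mm. A picture is of the moment at which its call begins: read the wrist's pose just before it. camera_params takes no time and is no camera call.
- arm.job_done(): hands the job in; it is judged then, once.
Trained networks look in the newest picture that a camera, given by its name, has taken for a name from the list of things; names that differ only in an ending like _2 or _b are one class to them, and where a whole thing is asked for, a point or a joint stands for the part that bears it (a point fixed in the world has none). Each returns a list of dicts, best first, with "conf" (0 to 1); they miss things now and then, are a little off and sometimes report something else, mostly with a low value. They report only what shows in the picture. A call takes as long as a camera call.
- arm.cut_out(camera, target): "pixels" (400x640 bool, what is visible of it) and "pixel" ([column, row] in pixels, amid what is visible of it).
- arm.place_of(camera, target): "pixel" ([column, row] in pixels: a listed point, or the origin of a listed thing).
The state is a dict: "time_s": time; "q": joint angles; "qvel": joint speeds; "tau": joint torques, N m; "tcp_pos": TCP position; "tool_rot": TCP orientation; "contact_force": force on the tool from outside, world axes, zero at the start; "torque": the same for the moment, N m; "width": finger opening in m; "grasp_force": force on a finger pad.
Only numpy, scipy, OpenCV 4.12 (cv2) and the standard library are available. Lean on these libraries where they do the work, as an engineer would, in place of code of your own. Each camera call takes 0.05 s, during which the arm holds its last target. There are 200 camera calls.

## Task

Fit the loose spring over the cards on the sloping recipe stand: first hook the pin at its one end down into the hole in the stand's upper rail, then stretch the spring down the slope and drop the ring at its other end right down over the steel post. Leave it stretched between hole and post, and do not push the salve tin or the cream tube about.

Things in the scene. Friction and masses are not known exactly. Their poses are not given: they have to be found in the camera images.
- stand: Recipe stand: a fixed wooden board 170 mm wide, 237 mm long, 12 mm thick, sloping at 32 degrees on steel legs, its low edge roughly towards the cooker, its top near 155 mm high. Origin on the worktop under the point midway between post and hole; x points level towards the high end, z up.
- post_foot (a point): Foot of the steel post on the board's surface near the low edge, 45 mm above the worktop. The post is 10 mm thick, 15 mm high, with a rounded top, square to the board. Axes: x up the slope towards the hole, y across the board, z square out of the board.
- card_block (a point): Centre of the top face of the block of cards on the board: 148 mm across, 96 mm up the slope, 11 mm thick, fixed; its lower edge is 62 mm up the slope from the post, held by two small lips (16 mm high) that leave the middle 64 mm free. Between them and the post the board is bare. Axes as post_foot.
- hole_mouth (a point): Centre of the mouth of the round hole in the upper rail of the stand (rail 44 mm wide, 12 mm thick, lying on the board). The hole is 14 mm across, square to the board, 12 mm deep, and lies 180 mm straight up the slope from the post. Axes as post_foot.
- pin_tip (a point): Tip of the steel pin at one end of the loose spring, which lies on the worktop, grip tabs up. Axes: x along the spring from pin to ring, z the way the tabs stand. The pin is 8 mm thick and stands 14 mm out below the pin tab, under its middle. The spring (about 120 g) has a telescopic core and stays straight; its coil is 14 mm thick, centre line at z = 21 mm.
- pin_tab (a point): Centre of the upper part of the grey grip tab over the pin, 36 mm above pin_tip along z. The tab is 18 x 18 mm and reaches from 14 to 51 mm above the pin's tip. Same axes as pin_tip.
- eye (a point): Centre of the steel ring at the spring's other end, at its underside: bore 20 mm, outer width 34 mm, 7 mm thick, level with the pin's tip; 140 mm from pin_tip along x when the spring is slack, more when stretched. Same axes as pin_tip.
- eye_tab (a point): Centre of the upper, graspable part of the second grip tab, which belongs to the ring end: same tab as the first, 30 mm from the ring's centre towards the pin, 36 mm above the level of the ring's underside. Same axes.
- keeper_eye (a joint): How far the spring is stretched, m: 0 slack, up to 0.06. It pulls with about 2 N at the start and 150 N/m more, near 7 N when fitted. With the pin in the hole and the ring over the post it reads about 0.032.
- salve_tin: Bystander: low round pot 69 mm across, 41 mm high; origin at the centre of its underside.
- cream_tube: Bystander: tube 169 mm long lying on the worktop; origin at its underside.

How it is judged:
On the way, in this order (a step that is already met when the one before it is completed fails the run):
1. the pin is down in the hole (distance between pin_tip and hole_mouth below 0.0165 m and z of pin_tip in the frame of hole_mouth below -0.006 m), for 0.2 s.
2. the ring is over the post (distance between eye and post_foot below 0.012 m and value of joint keeper_eye above 0.02 m), for 0.2 s.
At the end, for the whole second after the job is handed in: The pin stands at least 6 mm deep in the hole of the upper rail, the ring is round the post with its underside within 8 mm of the board and its centre within 12 mm of the post's foot, the spring is stretched by more than 20 mm and at rest (all of step 1 and all of step 2 and z of eye in the frame of post_foot below 0.008 m and velocity of joint keeper_eye between -0.01 and 0.01 m/s); the robot touches nothing.
It fails at once if the salve tin or the cream tube is pushed more than 30 mm (distance of any of salve_tin, cream_tube from where it was at the start of the episode above 0.03 m).
It also fails if it takes over 54 s, if anything falls off the work surface, if the arm or the gripper's body presses on something with over 40 N, if the wrist force passes 120 N, or if a joint passes its speed limit or range.

## Working session

There is one attempt and no reset: what is moved stays moved. The work goes in short steps, Python scripts to look and compute and a tool call to move; the robot and the scene stay as the last step left them, time stands still between calls to the robot, and variables do not carry over. Pictures are saved under pics/ and viewed, at most 11 in all, crops included, and the job is handed in when it is done.

Besides the shell and the picture viewer there is one more tool, called after "Call:" as name(argument=value, ...), one argument or row to a line, values as JSON. step_arm: Moves the arm, as the interface text tells. Its arguments: {"type":"object","properties":{"rows":{"type":"array"},"newtons":{"type":"number"}},"required":["rows"]}

```bash
ls; mkdir -p pics
python3 - <<'E'
from plant import arm
import cv2,numpy as np
s=arm.read_state();print(s['time_s'],s['tcp_pos'],s['tool_rot'],arm.tcp_to_grasp)
ims=[]
for c in('side','top'):
    im=arm.get_image(c);cv2.imwrite(f'pics/{c}0.png',im[:,:,::-1])
    p=arm.camera_params(c);print(c,p)
    for t in['post_foot','hole_mouth','card_block','pin_tip','pin_tab','eye','eye_tab','salve_tin','cream_tube','stand']:
        print(t,[(np.round(d['pixel'],1).tolist(),round(d['conf'],2)) for d in arm.place_of(c,t)][:2])
print(arm.camera_params('wrist'))
E
```

```text
pics
0.0 [ 0.18794133 -0.5166036   0.23815587] [[ 9.39786027e-01  3.41763353e-01 -1.84613221e-04]
 [ 3.41763259e-01 -9.39784999e-01  1.42508014e-03]
 [ 3.13543431e-04 -1.40236442e-03 -9.99998968e-01]] 0.0187
side {'fx': 361.3268144657633, 'fy': 361.3268144657633, 'cx': 320.49421513016057, 'cy': 195.3405634046453, 'R': array([[-9.50965597e-01, -3.09296131e-01,  5.81031880e-04],
       [-1.74007163e-01,  5.33449550e-01, -8.27739745e-01],
       [ 2.55706749e-01, -7.87253124e-01, -5.61111912e-01]]), 't': array([0.59304089, 0.1347866 , 0.85737415])}
post_foot [([323.0, 233.2], 0.84)]
hole_mouth [([314.1, 236.5], 0.75)]
card_block [([316.9, 236.8], 0.63)]
pin_tip [([374.2, 220.7], 0.82), ([363.2, 185.4], 0.49)]
pin_tab [([370.3, 207.3], 0.75), ([364.7, 186.0], 0.32)]
eye [([361.0, 193.2], 0.41)]
eye_tab [([363.6, 186.9], 0.52), ([372.5, 219.6], 0.29)]
salve_tin [([279.0, 226.8], 0.85)]
cream_tube [([311.0, 198.1], 0.85), ([313.2, 238.8], 0.47)]
stand []
top {'fx': 381.96080717718667, 'fy': 381.96080717718667, 'cx': 321.5753617285614, 'cy': 190.31397966996144, 'R': array([[ 0.02657194, -0.
[... 320 characters left out ...]
243.5], 0.93)]
pin_tab []
eye [([404.7, 222.0], 0.67), ([261.8, 212.4], 0.58)]
eye_tab [([392.8, 229.4], 0.72)]
salve_tin [([312.9, 153.4], 0.97)]
cream_tube [([371.4, 166.0], 0.76)]
stand [([263.8, 211.9], 0.63), ([288.8, 204.9], 0.48)]
{'fx': 336.4991831670467, 'fy': 336.4991831670467, 'cx': 319.9177105076289, 'cy': 201.6907648895409, 'tool_from_camera': array([[-7.14851638e-04, -9.50128100e-01, -3.11859076e-01,
         8.06359243e-02],
       [ 9.99999699e-01, -5.85470953e-04, -5.08495762e-04,
         1.27401379e-03],
       [ 3.00551682e-04, -3.11859346e-01,  9.50128232e-01,
        -1.45431119e-01],
       [ 0.00000000e+00,  0.00000000e+00,  0.00000000e+00,
         1.00000000e+00]])}
```

Run:
```python
import cv2,numpy as np
a=cv2.resize(cv2.imread('pics/top0.png')[130:290,180:440],(780,480),interpolation=2)
cv2.imwrite('pics/topc.png',a)
a=cv2.resize(cv2.imread('pics/side0.png')[150:290,240:420],(770,599),interpolation=2)
cv2.imwrite('pics/sidec.png',a)
```

```text
(no output)
```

View pics/topc.png

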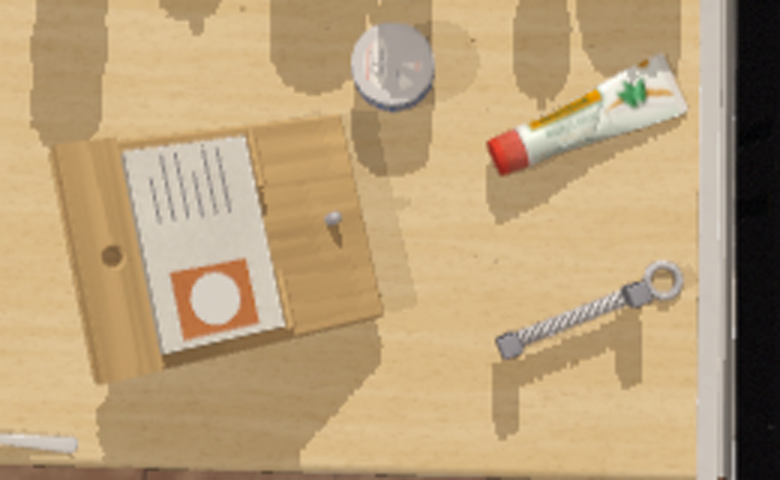

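View pics/sidec.png

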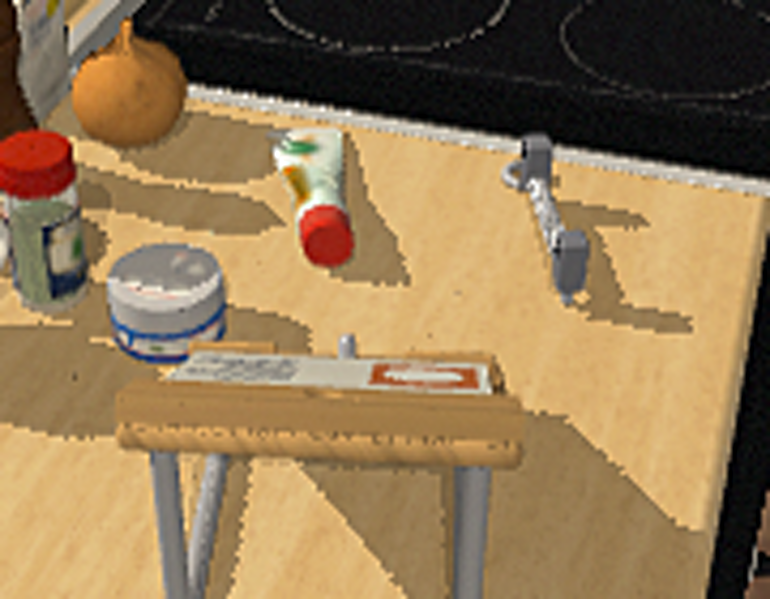

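Top crop: pin tab near full-image (350,244), ring (401,223), eye tab (392,228), hole (217,215), post (291,203). In the side view the stand is seen from its high end, and the spring lies at right. The networks agree broadly with both views.

```bash
cat > h.py <<'E'
from plant import arm
import cv2,numpy as np
from scipy.optimize import least_squares
from scipy.spatial.transform import Rotation as Ro
A=np.radians(32);C,S=np.cos(A),np.sin(A)
def cam(name,s=None):
    p=arm.camera_params(name)
    if name=='wrist':
        T=p['tool_from_camera'];Rw=np.array(s['tool_rot'])@T[:3,:3];tw=np.array(s['tool_rot'])@T[:3,3]+s['tcp_pos']
        return p,Rw.T,-Rw.T@tw
    return p,p['R'],p['t']
def proj(c,X):
    p,R,t=c;v=R@X+t;return np.array([p['fx']*v[0]/v[2]+p['cx'],p['fy']*v[1]/v[2]+p['cy']])
def look(name,ts,minc=.6,save=None):
    s=arm.read_state();im=arm.get_image(name);c=cam(name,s);o=[]
    if save:cv2.imwrite(save,im[:,:,::-1])
    for t in ts:
        for d in arm.place_of(name,t)[:1]:
            if d['conf']>minc:o.append((c,t,np.array(d['pixel'])))
    return o
# local points: stand (post-midpoint), spring
LP=dict(post_foot=[0,0,0],card_block=[.110,0,.011],hole_mouth=[.180,0,.012])
SP=dict(pin_tip=[0,0,0],pin_tab=[0,0,.036],eye=[.140,0,0],eye_tab=[.110,0,.036])
def frame_stand(q):
    c,s=np.cos(q[2]),np.sin(q[2])
    R=np.array([[c,-s,0],[s,c,0],[0,0,1]])@np.array([[C,0,-S],[0,1,0],[S,0,C]])
    return R,np.array([q[0],q[1],.045])
def frame_spring(q):
    c,s=np.cos(q[2]),np.sin(q[2]);return np.array([[c,-s,0],[s,c,0],[0,0,1]]),np.array([q[0],q[1],0])
def fit(obs,fr,L,q0):
    obs=[o for o in obs if o[1] in L]
    def f(q):
        R,p=fr(q);return np.concatenate([proj(c,R@np.array(L[t])+p)-px for c,t,px in obs])
    r=least_squares(f,q0,loss='soft_l1',f_scale=1.5)
    for (c,t,px),e in zip(obs,f(r.x).reshape(-1,2)):print(' ',t,px.round(0),e.round(1))
    print('fit',r.x.round(4));return r.x
E
python3 - <<'E'
from h import *
ST=list(LP);SR=list(SP)
o=look('top',ST+SR)+look('side',ST+SR)
fit(o,frame_stand,LP,[.6,.1,1.5]);fit(o,frame_spring,SP,[.5,-.1,-1.2])
E
```

```text
post_foot [290. 204.] [-0.6 -1.4]
  card_block [247. 210.] [ 0.4 -0.7]
  hole_mouth [216. 215.] [ 0.5 -1.3]
  post_foot [320. 228.] [0.8 5.6]
  card_block [316. 237.] [ 1.6 -0.8]
  hole_mouth [313. 240.] [0.4 1.4]
fit [0.5662 0.1713 1.786 ]
  pin_tip [347. 244.] [ 1.7 -0.5]
  pin_tab [349. 248.] [ 1.4 -3.4]
  eye [404. 221.] [-3.5  0.4]
  pin_tab [372. 208.] [1.2 1.3]
  eye_tab [364. 185.] [0.4 1.6]
fit [ 0.4712  0.0233 -1.1377]
```

```bash
cat >> h.py <<'E'
import json
def plan(pos,R,n,claw,P0=None):
    s=arm.read_state();p,R0=(np.array(s['tcp_pos']),np.array(s['tool_rot'])) if P0 is None else P0
    U,_,V=np.linalg.svd(R0);R0=U@V
    rv=Ro.from_matrix(R0.T@R).as_rotvec();d=(np.array(pos)-p)/n;rows=[]
    st=np.degrees(np.linalg.norm(rv)/n);print('mm/row',np.linalg.norm(d)*1000,'deg/row',st)
    for i in range(n):
        Ri=R0@Ro.from_rotvec(rv*i/n).as_matrix();t=Ri.T@d/.4;w=rv/n/np.radians(60)
        rows.append({k:round(float(v),4) for k,v in zip(['tx','ty','tz','wx','wy','wz'],[*t,*w]) if abs(v)>5e-5}|{'claw':claw})
    print(json.dumps(rows));return np.array(pos),R
def toolrot(x,z):
    z=z/np.linalg.norm(z);x=x-z*(x@z);x/=np.linalg.norm(x);return np.stack([x,np.cross(z,x),z],1)
E
python3 - <<'E'
from h import *
R,p=frame_spring([0.4712,0.0233,-1.1377])
plan(p+R@[.02,0,.16],toolrot(-R[:,0],-R[:,2]),12,0.4)
E
```

```text
mm/row 50.25963406861073 deg/row 7.902536438287456
[{"tx": 0.0943, "ty": -0.0814, "tz": 0.0164, "wz": -0.1317, "claw": 0.4}, {"tx": 0.1046, "ty": -0.0677, "tz": 0.0164, "wz": -0.1317, "claw": 0.4}, {"tx": 0.1129, "ty": -0.0527, "tz": 0.0164, "wz": -0.1317, "claw": 0.4}, {"tx": 0.1191, "ty": -0.0367, "tz": 0.0164, "wz": -0.1317, "claw": 0.4}, {"tx": 0.123, "ty": -0.02, "tz": 0.0164, "wz": -0.1317, "claw": 0.4}, {"tx": 0.1245, "ty": -0.0029, "tz": 0.0164, "wz": -0.1317, "claw": 0.4}, {"tx": 0.1238, "ty": 0.0143, "tz": 0.0164, "wz": -0.1317, "claw": 0.4}, {"tx": 0.1206, "ty": 0.0312, "tz": 0.0164, "wz": -0.1317, "claw": 0.4}, {"tx": 0.1152, "ty": 0.0475, "tz": 0.0164, "wz": -0.1317, "claw": 0.4}, {"tx": 0.1076, "ty": 0.0628, "tz": 0.0164, "wz": -0.1317, "claw": 0.4}, {"tx": 0.0979, "ty": 0.077, "tz": 0.0164, "wz": -0.1317, "claw": 0.4}, {"tx": 0.0864, "ty": 0.0898, "tz": 0.0164, "wz": -0.1317, "claw": 0.4}]
```

Call:
step_arm(
  rows=[
    {"tx":0.094,"ty":-0.081,"tz":0.016,"wz":-0.132,"claw":0.4},
    {"tx":0.105,"ty":-0.068,"tz":0.016,"wz":-0.132,"claw":0.4},
    {"tx":0.113,"ty":-0.053,"tz":0.016,"wz":-0.132,"claw":0.4},
    {"tx":0.119,"ty":-0.037,"tz":0.016,"wz":-0.132,"claw":0.4},
    {"tx":0.123,"ty":-0.02,"tz":0.016,"wz":-0.132,"claw":0.4},
    {"tx":0.125,"ty":-0.003,"tz":0.016,"wz":-0.132,"claw":0.4},
    {"tx":0.124,"ty":0.014,"tz":0.016,"wz":-0.132,"claw":0.4},
    {"tx":0.121,"ty":0.031,"tz":0.016,"wz":-0.132,"claw":0.4},
    {"tx":0.115,"ty":0.048,"tz":0.016,"wz":-0.132,"claw":0.4},
    {"tx":0.108,"ty":0.063,"tz":0.016,"wz":-0.132,"claw":0.4},
    {"tx":0.098,"ty":0.077,"tz":0.016,"wz":-0.132,"claw":0.4},
    {"tx":0.086,"ty":0.09,"tz":0.016,"wz":-0.132,"claw":0.4},
  ],
  newtons=40,
)

```text
schema error: expected keys tx, ty, tz, wx, wy, wz, claw
```

Run:
```python
from h import *
o=look('wrist',list(SP),.4,'pics/w1.png')
s=arm.read_state();print(s['time_s'],s['tcp_pos'],np.round(s['tool_rot'],3).tolist(),s['width'],s['q'])
q=fit(o,frame_spring,SP,[.4712,.0233,-1.1377])
R,p=frame_spring(q)
plan(p+R@[0,0,.036-.0187],toolrot(-R[:,0],-R[:,2]),5,0.4)
```

```text
2.15 [ 0.18795775 -0.51686017  0.23874942] [[0.94, 0.342, -0.0], [0.342, -0.94, 0.0], [-0.0, -0.0, -1.0]] 0.08798019437542091 [-1.43730949e+00  3.80590818e-01  1.29741160e+00 -1.47308286e-05
  1.46360399e+00 -2.15315977e-01]Traceback (most recent call last):
  File "<stdin>", line 4, in <module>
  File "h.py", line 34, in fit
    r=least_squares(f,q0,loss='soft_l1',f_scale=1.5)
    return func(*args, **kwargs)
    vector_fun = VectorFunction(
        fun_wrapped,
    ...<6 lines>...
        workers=workers
    )
    self._update_fun()
    ~~~~~~~~~~~~~~~~^^
    self.f = self.fun_wrapped(xp_copy(self.x))
             ~~~~~~~~~~~~~~~~^^^^^^^^^^^^^^^^^
    return np.atleast_1d(self.fun(x))
                         ~~~~~~~~^^^
    return self.f(x, *self.args, **self.kwargs)
           ~~~~~~^^^^^^^^^^^^^^^^^^^^^^^^^^^^^^
  File "h.py", line 33, in f
    R,p=fr(q);return np.concatenate([proj(c,R@np.array(L[t])+p)-px for c,t,px in obs])
                     ~~~~~~~~~~~~~~^^^^^^^^^^^^^^^^^^^^^^^^^^^^^^^^^^^^^^^^^^^^^^^^^^^
ValueError: need at least one array to concatenate
```

View pics/w1.png

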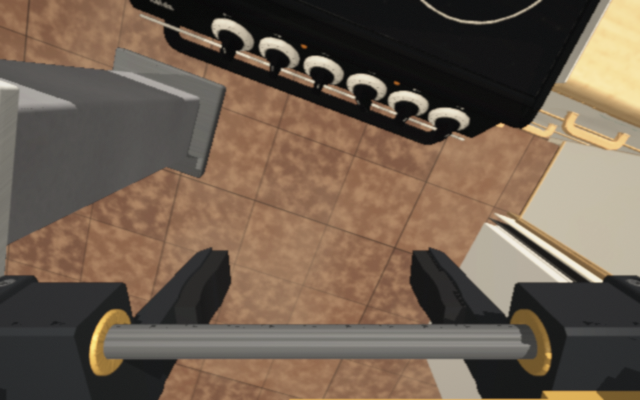

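The move was refused because every key must be present. This picture is still the start view: the floor and the cooker front. I'm resending the move with full rows.

Call:
step_arm(
  rows=[
    {"tx":0.094,"ty":-0.081,"tz":0.016,"wx":0,"wy":0,"wz":-0.132,"claw":0.4},
    {"tx":0.105,"ty":-0.068,"tz":0.016,"wx":0,"wy":0,"wz":-0.132,"claw":0.4},
    {"tx":0.113,"ty":-0.053,"tz":0.016,"wx":0,"wy":0,"wz":-0.132,"claw":0.4},
    {"tx":0.119,"ty":-0.037,"tz":0.016,"wx":0,"wy":0,"wz":-0.132,"claw":0.4},
    {"tx":0.123,"ty":-0.02,"tz":0.016,"wx":0,"wy":0,"wz":-0.132,"claw":0.4},
    {"tx":0.125,"ty":-0.003,"tz":0.016,"wx":0,"wy":0,"wz":-0.132,"claw":0.4},
    {"tx":0.124,"ty":0.014,"tz":0.016,"wx":0,"wy":0,"wz":-0.132,"claw":0.4},
    {"tx":0.121,"ty":0.031,"tz":0.016,"wx":0,"wy":0,"wz":-0.132,"claw":0.4},
    {"tx":0.115,"ty":0.048,"tz":0.016,"wx":0,"wy":0,"wz":-0.132,"claw":0.4},
    {"tx":0.108,"ty":0.063,"tz":0.016,"wx":0,"wy":0,"wz":-0.132,"claw":0.4},
    {"tx":0.098,"ty":0.077,"tz":0.016,"wx":0,"wy":0,"wz":-0.132,"claw":0.4},
    {"tx":0.086,"ty":0.09,"tz":0.016,"wx":0,"wy":0,"wz":-0.132,"claw":0.4},
  ],
  newtons=40,
)

```text
time_s: 3.65
tcp_pos: [0.4797, 0.0079, 0.1619]
tool_rot: [[-0.427, 0.904, 0.001], [0.904, 0.427, -0.0], [-0.0, 0.0, -1.0]]
contact_force: [0.7, 0.1, 0.5]
width: 0.0529
grasp_force: 0.0
```

```bash
sed -i 's/ if abs(v)>5e-5}/}/' h.py
python3 - <<'E'
from h import *
o=look('wrist',list(SP),.4,'pics/w2.png')
s=arm.read_state();print(s['time_s'],s['tcp_pos'],np.round(s['tool_rot'],3).tolist(),s['width'],s['q'])
q=fit(o,frame_spring,SP,[.4712,.0233,-1.1377])
R,p=frame_spring(q)
plan(p+R@[0,0,.036-.0187],toolrot(-R[:,0],-R[:,2]),5,0.4)
E
```

```text
3.9 [0.47872196 0.00597946 0.16196552] [[-0.422, 0.907, -0.0], [0.907, 0.422, -0.0], [-0.0, -0.0, -1.0]] 0.053124556996013886 [-2.35327209e-01  3.34475851e-01  1.61501502e+00 -2.83873106e-04
  1.19229359e+00 -6.71069246e-01]
  pin_tip [322. 161.] [-0.8  2. ]
  pin_tab [320. 171.] [1.  0.7]
  eye [314. 295.] [ 2.4 -1.2]
  eye_tab [320. 291.] [-3.1 -3.4]
fit [ 0.473   0.0237 -1.163 ]
mm/row 29.171614434368305 deg/row 0.3215993365692495
[{"tx": 0.0092, "ty": 0.0012, "tz": 0.0723, "wx": -0.0001, "wy": 0.0, "wz": 0.0054, "claw": 0.4}, {"tx": 0.0092, "ty": 0.0011, "tz": 0.0723, "wx": -0.0001, "wy": 0.0, "wz": 0.0054, "claw": 0.4}, {"tx": 0.0093, "ty": 0.001, "tz": 0.0723, "wx": -0.0001, "wy": 0.0, "wz": 0.0054, "claw": 0.4}, {"tx": 0.0093, "ty": 0.001, "tz": 0.0723, "wx": -0.0001, "wy": 0.0, "wz": 0.0054, "claw": 0.4}, {"tx": 0.0093, "ty": 0.0009, "tz": 0.0723, "wx": -0.0001, "wy": 0.0, "wz": 0.0054, "claw": 0.4}]
```

View pics/w2.png

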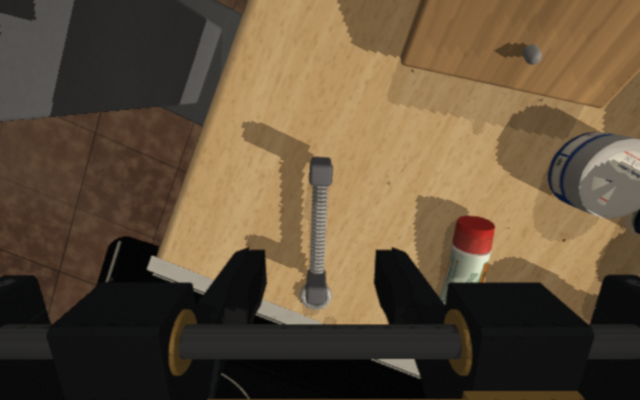

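Wrist view: the pin tab is at (320,171) and the eye tab at (317,290), well aligned with the fingers. The detections agree with the picture.

Call:
step_arm(
  rows=[
    {"tx":0.0092,"ty":0.001,"tz":0.0723,"wx":0,"wy":0,"wz":0.0054,"claw":0.4},
    {"tx":0.0092,"ty":0.001,"tz":0.0723,"wx":0,"wy":0,"wz":0.0054,"claw":0.4},
    {"tx":0.0092,"ty":0.001,"tz":0.0723,"wx":0,"wy":0,"wz":0.0054,"claw":0.4},
    {"tx":0.0092,"ty":0.001,"tz":0.0723,"wx":0,"wy":0,"wz":0.0054,"claw":0.4},
    {"tx":0.0092,"ty":0.001,"tz":0.0723,"wx":0,"wy":0,"wz":0.0054,"claw":0.4},
    {"tx":0,"ty":0,"tz":0,"wx":0,"wy":0,"wz":0,"claw":1},
    {"tx":0,"ty":0,"tz":0,"wx":0,"wy":0,"wz":0,"claw":1},
    {"tx":0,"ty":0,"tz":0,"wx":0,"wy":0,"wz":0,"claw":1},
    {"tx":0,"ty":0,"tz":0,"wx":0,"wy":0,"wz":0,"claw":1},
  ],
  newtons=50,
)

```text
time_s: 5.03
tcp_pos: [0.4736, 0.0237, 0.0181]
tool_rot: [[-0.397, 0.918, 0.002], [0.918, 0.397, -0.0], [-0.001, 0.001, -1.0]]
contact_force: [0.0, 0.2, 1.7]
width: 0.0174
grasp_force: 50.0
```

Run:
```python
from h import *
s=arm.read_state();print(s['time_s'],s['tcp_pos'],s['width'],s['grasp_force'])
P=np.array(s['tcp_pos']);R0=np.array(s['tool_rot'])
# lift, yaw to stand and over to view point: hole mouth + normal*0.10
R,p=frame_stand([.5662,.1713,1.786]);h=p+R@[.18,0,.012]
print('hole',h)
a=P+[0,0,.22]
r1=toolrot(np.array([R[0,0],R[1,0],0]),np.array([0,0,-1.]))
A0=plan(a,r1,5,1)
Rt=toolrot(R[:,0],-R[:,2]);plan(h+R[:,2]*(.0173+.07),Rt,8,1,A0)
```

```text
5.025 [0.47355787 0.02374948 0.01813135] 0.017357892842491295 50.00034587457776
hole [0.53496038 0.31421515 0.15056204]
mm/row 44.00000000000001 deg/row 2.2126504848493016
[{"tx": -0.0001, "ty": 0.0001, "tz": -0.11, "wx": 0.0003, "wy": 0.0002, "wz": 0.0369, "claw": 1}, {"tx": -0.0001, "ty": 0.0001, "tz": -0.11, "wx": 0.0003, "wy": 0.0002, "wz": 0.0369, "claw": 1}, {"tx": -0.0001, "ty": 0.0001, "tz": -0.11, "wx": 0.0003, "wy": 0.0002, "wz": 0.0369, "claw": 1}, {"tx": -0.0, "ty": 0.0001, "tz": -0.11, "wx": 0.0003, "wy": 0.0002, "wz": 0.0369, "claw": 1}, {"tx": -0.0, "ty": 0.0, "tz": -0.11, "wx": 0.0003, "wy": 0.0002, "wz": 0.0369, "claw": 1}]
mm/row 31.972165817195233 deg/row 4.0
[{"tx": 0.0701, "ty": 0.0381, "tz": 0.0042, "wx": -0.0, "wy": 0.0667, "wz": 0.0, "claw": 1}, {"tx": 0.0697, "ty": 0.0381, "tz": 0.0091, "wx": -0.0, "wy": 0.0667, "wz": 0.0, "claw": 1}, {"tx": 0.0689, "ty": 0.0381, "tz": 0.0139, "wx": -0.0, "wy": 0.0667, "wz": 0.0, "claw": 1}, {"tx": 0.0677, "ty": 0.0381, "tz": 0.0187, "wx": -0.0, "wy": 0.0667, "wz": 0.0, "claw": 1}, {"tx": 0.0662, "ty": 0.0381, "tz": 0.0234, "wx": -0.0, "wy": 0.0667, "wz": 0.0, "claw": 1}, {"tx": 0.0644, "ty": 0.0381, "tz": 0.028, "wx": -0.0, "wy": 0.0667, "wz": 0.0, "claw": 1}, {"tx": 0.0623, "ty": 0.0381, "tz": 0.0324, "wx": -0.0, "wy": 0.0667, "wz": 0.0, "claw": 1}, {"tx": 0.0599, "ty": 0.0381, "tz": 0.0367, "wx": -0.0, "wy": 0.0667, "wz": 0.0, "claw": 1}]
```

Call:
step_arm(
  rows=[
    {"tx":0,"ty":0,"tz":-0.06,"wx":0,"wy":0,"wz":0,"claw":1},
    {"tx":0,"ty":0,"tz":-0.11,"wx":0,"wy":0,"wz":0.046,"claw":1},
    {"tx":0,"ty":0,"tz":-0.13,"wx":0,"wy":0,"wz":0.046,"claw":1},
    {"tx":0,"ty":0,"tz":-0.13,"wx":0,"wy":0,"wz":0.046,"claw":1},
    {"tx":0,"ty":0,"tz":-0.12,"wx":0,"wy":0,"wz":0.046,"claw":1},
  ],
)

```text
time_s: 5.65
tcp_pos: [0.4727, 0.0241, 0.2396]
tool_rot: [[-0.213, 0.977, 0.001], [0.977, 0.213, -0.0], [-0.0, 0.001, -1.0]]
contact_force: [1.1, 0.4, -0.4]
width: 0.0175
grasp_force: 50.0
```

Call:
step_arm(
  rows=[
    {"tx":0.0701,"ty":0.0381,"tz":0.0042,"wx":0,"wy":0.0667,"wz":0,"claw":1},
    {"tx":0.0697,"ty":0.0381,"tz":0.0091,"wx":0,"wy":0.0667,"wz":0,"claw":1},
    {"tx":0.0689,"ty":0.0381,"tz":0.0139,"wx":0,"wy":0.0667,"wz":0,"claw":1},
    {"tx":0.0677,"ty":0.0381,"tz":0.0187,"wx":0,"wy":0.0667,"wz":0,"claw":1},
    {"tx":0.0662,"ty":0.0381,"tz":0.0234,"wx":0,"wy":0.0667,"wz":0,"claw":1},
    {"tx":0.0644,"ty":0.0381,"tz":0.028,"wx":0,"wy":0.0667,"wz":0,"claw":1},
    {"tx":0.0623,"ty":0.0381,"tz":0.0324,"wx":0,"wy":0.0667,"wz":0,"claw":1},
    {"tx":0.0599,"ty":0.0381,"tz":0.0367,"wx":0,"wy":0.0667,"wz":0,"claw":1},
    {"tx":0,"ty":0,"tz":0,"wx":0,"wy":0,"wz":0,"claw":1},
  ],
)

```text
time_s: 6.78
tcp_pos: [0.5439, 0.2698, 0.2231]
tool_rot: [[-0.182, 0.976, -0.116], [0.828, 0.216, 0.517], [0.53, -0.002, -0.848]]
contact_force: [0.0, -1.1, -1.0]
width: 0.0177
grasp_force: 50.0
```

```bash
cat > m.py <<'E'
from h import *
import sys
n=sys.argv[1]
s=arm.read_state();print(s['time_s'],np.round(s['tcp_pos'],4),s['width'],s['grasp_force'],np.round(s['q'],2))
o=look('wrist',list(LP)+list(SP),.4,f'pics/{n}.png')
R0=np.array(s['tool_rot']);P=np.array(s['tcp_pos'])
for c,t,px in o:print(t,px.round(1))
fit(o,frame_stand,LP,[.5662,.1713,1.786])
# held spring: pose relative to the tool: pitch, x, z offset ; nominal tip at TCP+0.0173 z
def fr(q):
    r=R0@Ro.from_euler('yzx',[q[0],q[1],0]).as_matrix()@np.diag([-1,1,-1.]) 
    g=np.array([q[2],0,-.0187]);return r,P+R0@g-r@[0,0,.036+q[3]]
fit(o,fr,SP,[0,0,0,0])
E
python3 m.py w3
```

```text
6.775 [0.5439 0.2698 0.2231] 0.01771879763687426 49.99977830797434 [ 0.04  0.49  1.27  0.55  1.5  -0.25]
post_foot [323.8 385.6]
hole_mouth [319.  213.3]
pin_tip [323.9 248.3]
pin_tab [319.9 282.8]
  post_foot [324. 386.] [0.  4.1]
  hole_mouth [319. 213.] [-0.  -2.2]
fit [0.5692 0.1687 1.8156]
  pin_tip [324. 248.] [-0. -0.]
  pin_tab [320. 283.] [ 0. -0.]
fit [-0.0763 -0.853   0.0042 -0.0058]
```

View pics/w3.png

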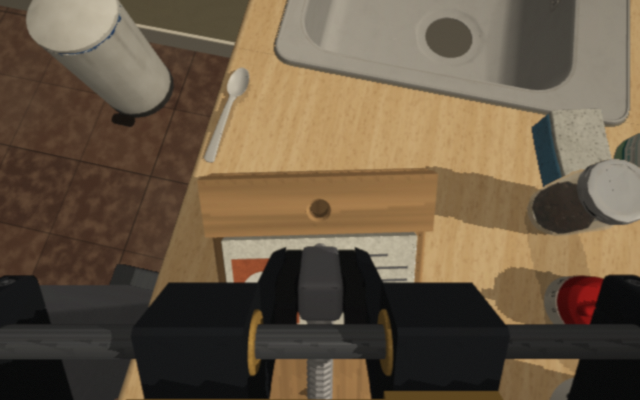

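```bash
cat >> h.py <<'E'
def blob(im,c,r,th):
    g=cv2.cvtColor(im,cv2.COLOR_BGR2GRAY);x,y=int(c[0]),int(c[1]);w=g[y-r:y+r+1,x-r:x+r+1]
    n,l,st,ce=cv2.connectedComponentsWithStats((w<th).astype(np.uint8))
    i=1+np.argmin([np.hypot(*(k-r))-.02*a[4] for k,a in zip(ce[1:],st[1:])]);print('blob',st[i],int(w.min()),int(np.median(w)));return ce[i]+[x-r,y-r]
def onplane(c,px,z):
    p,R,t=c;d=R.T@[(px[0]-p['cx'])/p['fx'],(px[1]-p['cy'])/p['fy'],1];o=-R.T@t;return o+d*(z-o[2])/d[2]
E
python3 - <<'E'
from h import *
s=arm.read_state();cw=cam('wrist',s);ct=cam('top')
a=cv2.imread('pics/w3.png');b=cv2.imread('pics/top0.png')
pw=blob(a,(320,208),18,95);pt=blob(b,(217,215),6,95);print(pw,pt)
print('hole w',onplane(cw,pw,.1506),'top',onplane(ct,pt,.1506))
# post top in top image, 15mm out
print('post top',onplane(ct,(291,202.5),.045+.014*C))
# rail edge slope in wrist
g=cv2.cvtColor(a,cv2.COLOR_BGR2GRAY).astype(float)
ys=[];xs=range(215,425,5)
for x in xs:
    col=np.gradient(cv2.GaussianBlur(g,(5,5),0)[222:245,x]);ys.append(222+np.argmax(np.abs(col)))
k=np.polyfit(xs,ys,1);k=np.polyfit([x for x,y in zip(xs,ys) if abs(y-np.polyval(k,x))<2],[y for x,y in zip(xs,ys) if abs(y-np.polyval(k,x))<2],1);print(ys,'slope deg',np.degrees(k[0]))
E
```

```text
blob [  8   9  21  20 320] 49 112
blob [7 4 1 1 1] 94 150
[320.275    208.671875] [218. 213.]
hole w [0.53477965 0.31177921 0.1506    ] top [0.53665113 0.3120862  0.1506    ]
post top [0.56728625 0.16623364 0.05687267]
[np.int64(237), np.int64(237), np.int64(240), np.int64(240), np.int64(240), np.int64(240), np.int64(240), np.int64(239), np.int64(239), np.int64(239), np.int64(239), np.int64(239), np.int64(239), np.int64(239), np.int64(239), np.int64(238), np.int64(238), np.int64(238), np.int64(238), np.int64(238), np.int64(244), np.int64(244), np.int64(237), np.int64(237), np.int64(237), np.int64(237), np.int64(237), np.int64(237), np.int64(237), np.int64(237), np.int64(236), np.int64(236), np.int64(236), np.int64(236), np.int64(236), np.int64(236), np.int64(235), np.int64(236), np.int64(236), np.int64(235), np.int64(235), np.int64(232)] slope deg -1.5071566039519502
```

Run:
```python
from h import *
R,_=frame_stand([0,0,1.803]);h=np.array([.535,.3118,.1506])
plan(h+R[:,2]*(.0173+.030),toolrot(R[:,0],-R[:,2]),3,1)
```

```text
mm/row 12.802459805839938 deg/row 0.3222247782545463
[{"tx": -0.0014, "ty": 0.0005, "tz": 0.032, "wx": 0.003, "wy": 0.0, "wz": -0.0045, "claw": 1}, {"tx": -0.0014, "ty": 0.0006, "tz": 0.032, "wx": 0.003, "wy": 0.0, "wz": -0.0045, "claw": 1}, {"tx": -0.0014, "ty": 0.0007, "tz": 0.032, "wx": 0.003, "wy": 0.0, "wz": -0.0045, "claw": 1}]
```

Call:
step_arm(
  rows=[
    {"tx":-0.0014,"ty":0.0006,"tz":0.032,"wx":0.003,"wy":0,"wz":-0.0045,"claw":1},
    {"tx":-0.0014,"ty":0.0006,"tz":0.032,"wx":0.003,"wy":0,"wz":-0.0045,"claw":1},
    {"tx":-0.0014,"ty":0.0006,"tz":0.032,"wx":0.003,"wy":0,"wz":-0.0045,"claw":1},
    {"tx":0,"ty":0,"tz":0,"wx":0,"wy":0,"wz":0,"claw":1},
  ],
)

```text
time_s: 7.68
tcp_pos: [0.5402, 0.2884, 0.1891]
tool_rot: [[-0.195, 0.973, -0.125], [0.825, 0.232, 0.515], [0.53, -0.003, -0.848]]
contact_force: [0.4, -0.9, -1.4]
width: 0.0175
grasp_force: 50.0
```

Run:
```python
from h import *
s=arm.read_state();cw=cam('wrist',s);print(s['time_s'],s['tcp_pos'])
a=arm.get_image('wrist')[:,:,::-1].copy();cv2.imwrite('pics/w4.png',a);b=arm.get_image('side')[:,:,::-1].copy();cv2.imwrite('pics/s4.png',b)
t=arm.get_image('top')[:,:,::-1].copy()
P=np.array(s['tcp_pos']);R0=np.array(s['tool_rot'])
pp=lambda c,v:proj(c,P+R0@np.array(v)).round(1)
print('tab front bottom edge',pp(cw,[.009,-.009,.0033]),pp(cw,[.009,.009,.0033]),'top edge',pp(cw,[.009,-.009,-.0337]),pp(cw,[.009,.009,-.0337]))
print('hole if aligned',pp(cw,[0,0,.0473]))
for n in('side','top'):print(n,'tip',pp(cam(n),[0,0,.0173]),'eye',pp(cam(n),[-.14,0,.0173]),'tab',pp(cam(n),[0,0,-.03]),'etab',pp(cam(n),[-.11,0,-.03]))
pw=blob(a,pp(cw,[0,0,.0473]),22,95);print(pw,onplane(cw,pw,.1506))
cv2.imwrite('pics/w4c.png',np.hstack([cv2.resize(a[190:310,260:380],(400,400),interpolation=2),cv2.resize(b[190:260,280:350],(400,400),interpolation=2)]))
cv2.imwrite('pics/t4.png',t)
```

```text
7.675 [0.54015032 0.28838716 0.1891104 ]
tab front bottom edge [302.2 244. ] [339.1 244. ] top edge [297.3 285.6] [344.3 285.6]
hole if aligned [320.5 226.6]
side tip [314.8 225.5] eye [320.2 218.1] tab [315.9 199.8] etab [320.1 197.4]
top tip [222.1 212.3] eye [282.6 202.3] tab [229.6 209.1] etab [279.8 200.9]
blob [ 10  11  25  24 440] 48 111
[320.50909091 226.64090909] [0.53431946 0.31251018 0.1506    ]
```

View pics/w4c.png

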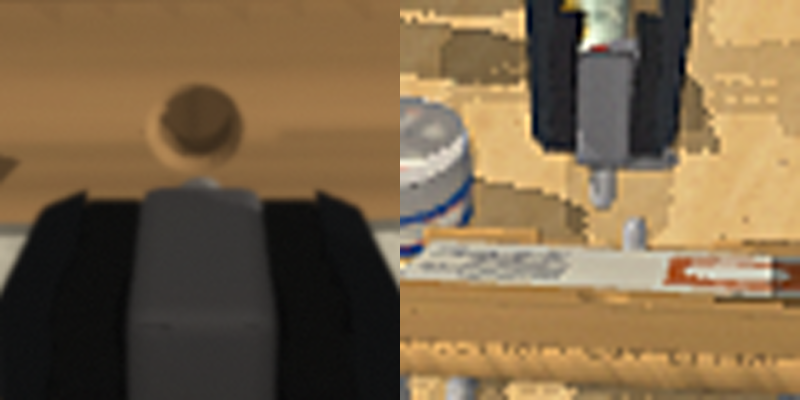

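The pin tip in the side view is at (315,226), matching the prediction. In the wrist view the hole is at about (320,227), with a lit crescent at its lower left. I'll check its outline numerically.

Run:
```python
import cv2
g=cv2.cvtColor(cv2.imread('pics/w4.png'),cv2.COLOR_BGR2GRAY)
for y in range(210,246,2):print(y,*g[y,298:342:1])
```

```text
210 112 113 113 112 113 113 113 113 113 112 113 112 113 112 113 113 113 113 113 114 113 113 113 113 113 113 113 112 112 113 114 113 113 112 113 112 114 113 112 113 113 114 113 113
212 116 116 116 116 115 116 116 117 116 117 116 115 116 116 116 116 115 115 116 116 116 116 117 116 116 116 117 116 117 116 117 116 116 116 117 117 117 117 117 117 117 117 116 117
214 120 120 120 119 120 120 120 120 120 120 119 119 120 120 119 118 118 117 114 113 111 112 114 115 116 117 119 120 120 120 120 121 121 121 121 121 120 120 120 120 120 121 121 121
216 122 122 122 122 122 122 122 123 123 122 122 121 119 118 113 107 99 94 88 81 74 72 72 76 80 84 91 101 111 120 123 123 124 123 124 124 123 124 123 123 124 124 124 123
218 125 125 125 124 124 124 125 125 125 125 123 120 114 104 90 80 74 68 65 62 63 64 67 67 67 67 67 68 72 84 100 115 122 124 125 125 125 125 124 125 125 125 125 125
220 126 125 125 124 125 125 125 125 126 127 123 109 92 76 70 68 68 64 63 62 62 64 66 67 67 68 68 67 66 65 69 80 105 120 125 125 125 125 125 126 125 125 126 125
222 126 125 126 125 126 126 127 130 133 131 122 106 85 71 69 68 67 
[... 1202 characters left out ...]
109 109 110 110 110 110 110 110 112 116 124 132 136 137 135 132 128 124 120 117 113 110 108 105 102 94 92 94 93 95 100 106 109 110 111 110 110 110 110 110 110 110 111 110
240 111 110 111 110 111 111 110 111 111 110 111 113 116 119 122 125 125 123 122 120 116 114 110 108 105 103 102 104 107 108 110 110 110 110 110 110 111 110 110 110 110 110 110 110
242 107 107 107 107 106 107 106 107 106 106 106 107 106 105 106 107 108 109 109 108 107 107 107 107 109 108 107 107 106 107 107 107 107 107 107 107 107 107 107 107 107 107 108 108
244 103 104 104 105 104 105 105 104 104 103 103 102 100 99 99 99 97 94 91 90 90 91 98 106 113 118 116 111 105 104 104 105 105 105 104 104 104 104 104 105 104 104 105 106
```

Call:
step_arm(
  rows=[
    {"tx":-0.002,"ty":-0.004,"tz":0.02,"wx":0,"wy":0,"wz":0,"claw":1},
    {"tx":0,"ty":0,"tz":0.025,"wx":0,"wy":0,"wz":0,"claw":1},
    {"tx":0,"ty":0,"tz":0.02,"wx":0,"wy":0,"wz":0,"claw":1},
    {"tx":0,"ty":0,"tz":0.015,"wx":0,"wy":0,"wz":0,"claw":1},
    {"tx":0,"ty":0,"tz":0.01,"wx":0,"wy":0,"wz":0,"claw":1},
  ],
)

```text
time_s: 8.45
tcp_pos: [0.5348, 0.3056, 0.1591]
tool_rot: [[-0.195, 0.973, -0.123], [0.825, 0.231, 0.516], [0.53, -0.001, -0.848]]
contact_force: [0.1, -0.1, -0.4]
width: 0.0172
grasp_force: 50.0
```

Run:
```python
from h import *
s=arm.read_state();R=np.array(s['tool_rot']);P=np.array(s['tcp_pos']);print(s['time_s'],P,'tip',P+.0173*R[:,2],'F tool',R.T@s['contact_force'])
```

```text
8.45 [0.53484749 0.30561932 0.15906305] tip [0.53271959 0.31454063 0.1443943 ] F tool [-0.31656843  0.03690918  0.22671013]
```

Call:
step_arm(
  rows=[
    {"tx":0,"ty":0,"tz":0.006,"wx":0,"wy":0,"wz":0,"claw":1},
    {"tx":0,"ty":0,"tz":0.004,"wx":0,"wy":0,"wz":0,"claw":1},
    {"tx":0,"ty":0,"tz":0,"wx":0,"wy":0,"wz":0,"claw":1},
    {"tx":0,"ty":0,"tz":0,"wx":0,"wy":0,"wz":0,"claw":1},
  ],
)

```text
time_s: 8.95
tcp_pos: [0.5346, 0.3073, 0.1562]
tool_rot: [[-0.195, 0.973, -0.122], [0.825, 0.23, 0.516], [0.53, -0.0, -0.848]]
contact_force: [0.7, -3.8, -0.1]
width: 0.0179
grasp_force: 50.0
```

Run:
```python
from h import *
s=arm.read_state();R=np.array(s['tool_rot']);P=np.array(s['tcp_pos']);print(s['time_s'],P,'tip',P+.0173*R[:,2],'F tool',R.T@s['contact_force'])
pp=lambda c,v:proj(c,P+R@np.array(v)).round(1)
for n in('side','top'):
    im=arm.get_image(n);cv2.imwrite(f'pics/{n}5.png',im[:,:,::-1]);print(n,'tip',pp(cam(n),[0,0,.0173]),'eye',pp(cam(n),[-.14,0,.0173]),'tab',pp(cam(n),[0,0,-.03]),'etab',pp(cam(n),[-.11,0,-.03]))
a=cv2.imread('pics/side5.png')[170:260,270:360];b=cv2.imread('pics/top5.png')[160:250,200:310]
cv2.imwrite('pics/c5.png',np.hstack([cv2.resize(a,(360,360),interpolation=2),cv2.resize(b,(440,360),interpolation=2)]))
```

```text
8.95 [0.5346445  0.30725667 0.15617569] tip [0.53253118 0.31617744 0.1415045 ] F tool [-3.30870813 -0.1800975  -1.93049464]
side tip [314.5 246.2] eye [319.9 235.2] tab [315.6 220.6] etab [319.8 215.2]
top tip [217.1 215. ] eye [275.8 205.1] tab [224.  212.1] etab [272.7 204. ]
```

View pics/c5.png

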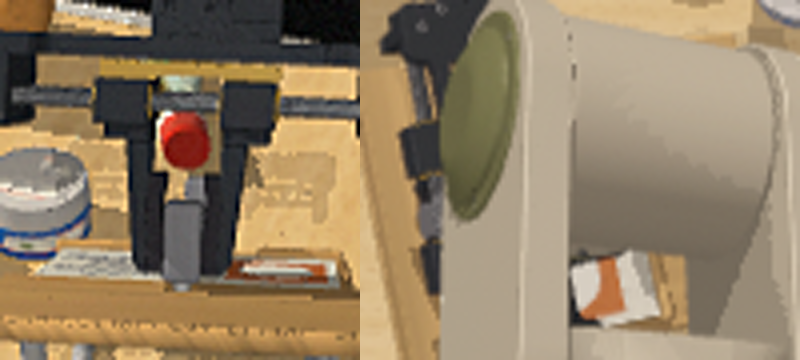

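Side view: the pin is entering the rail directly below the tab at about (315,242), roughly 10.7 mm deep with light contact. In the top view the arm hides it. I'll release and back off to look.

Call:
step_arm(
  rows=[
    {"tx":0,"ty":0,"tz":0,"wx":0,"wy":0,"wz":0,"claw":0.6},
    {"tx":0,"ty":0,"tz":0,"wx":0,"wy":0,"wz":0,"claw":0.6},
    {"tx":0,"ty":0,"tz":0,"wx":0,"wy":0,"wz":0,"claw":0.6},
    {"tx":0,"ty":0,"tz":-0.05,"wx":0,"wy":0,"wz":0,"claw":0.6},
    {"tx":0,"ty":0,"tz":-0.1,"wx":0,"wy":0,"wz":0,"claw":0.6},
    {"tx":-0.06,"ty":0,"tz":-0.05,"wx":0,"wy":0,"wz":0,"claw":0.6},
    {"tx":-0.04,"ty":0,"tz":0,"wx":0,"wy":0,"wz":0,"claw":0.6},
    {"tx":0,"ty":0,"tz":0,"wx":0,"wy":0,"wz":0,"claw":0.6},
  ],
)

```text
time_s: 10.05
tcp_pos: [0.5518, 0.2328, 0.2012]
tool_rot: [[-0.193, 0.973, -0.125], [0.825, 0.23, 0.516], [0.531, -0.003, -0.847]]
contact_force: [-0.2, 0.2, -0.8]
width: 0.035
grasp_force: 0.0
```

Run:
```python
from h import *
s=arm.read_state();print(s['time_s'],s['tcp_pos'],s['width'],s['contact_force'])
o=look('wrist',list(LP)+list(SP),.3,'pics/w6.png');
R,p=frame_stand([.566,.1713,1.803]);h=np.array([.5335,.3132,.1506]);p=h-R@[.18,0,.012]
c=cam('wrist',s)
for n,v in dict(pin_tip=[.18,0,0],pin_tab=[.18,0,.036],eye=[.04,0,0],eye_tab=[.07,0,.036],post_foot=[0,0,0],hole_mouth=[.18,0,.012]).items():print('pred',n,proj(c,p+R@v).round(1))
for _,t,px in o:print(t,px.round(1))
```

```text
10.05 [0.55178182 0.23284841 0.20120726] 0.03500294484153654 [-0.19517215  0.22417048 -0.76310115]
pred pin_tip [321.5 144.7]
pred pin_tab [321.6 153.3]
pred eye [321.8 309.1]
pred eye_tab [321.8 304.3]
pred post_foot [321.8 347.3]
pred hole_mouth [321.5 147.3]
post_foot [325.9 346.3]
card_block [323.8 239.6]
hole_mouth [320.  152.5]
pin_tip [322.3 151.7]
pin_tab [320.6 159. ]
eye [318.9 315. ]
eye_tab [322.6 311.2]
```

View pics/w6.png

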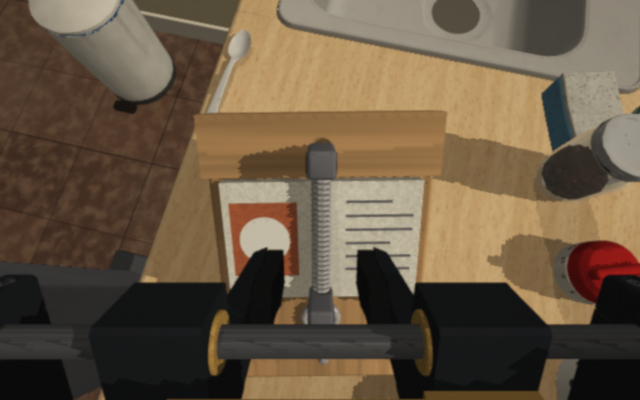

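Wrist view: the pin is in the hole with its tab at (321,160). The spring lies straight down the cards, the eye tab is at (322,308) and the ring sits behind it at about (322,317), short of the post. The spring has slid a few mm downslope, as expected.

```bash
cat > n.py <<'E'
from h import *
import sys
s=arm.read_state();print(s['time_s'],s['tcp_pos'],s['contact_force'])
o=look('wrist',list(LP)+list(SP),.3,sys.argv[1]);c=cam('wrist',s)
R,_=frame_stand([0,0,1.803]);h=np.array([.5335,.3132,.1506]);p=h-R@[.18,0,.012]
Z=dict(post_foot=0,hole_mouth=.012,pin_tip=0,pin_tab=.036,eye=0,eye_tab=.036,card_block=.011)
pm,Rc,tc=c
def local(px,z):
    d=R.T@Rc.T@[(px[0]-pm['cx'])/pm['fx'],(px[1]-pm['cy'])/pm['fy'],1];q=R.T@(-Rc.T@tc-p);return q+d*(z-q[2])/d[2]
if __name__=='__main__':
    for _,t,px in o:print(t,px.round(1),(local(px,Z[t])*1000).round(1))
    print('TCP local',(R.T@(np.array(s['tcp_pos'])-p)*1000).round(1),'tool in stand',(R.T@np.array(s['tool_rot'])).round(3).tolist())
E
python3 n.py pics/w7.png
```

```text
10.45 [0.55190068 0.23363456 0.20268259] [-0.09503738 -0.82708262  0.4164663 ]
post_foot [326.1 349.5] [-2.  -4.7  0. ]
card_block [322.9 242.5] [108.4  -1.4  11. ]
hole_mouth [322.6 153.6] [176.8  -1.   12. ]
pin_tip [321.7 152.5] [175.5  -0.5   0. ]
pin_tab [321.3 162.3] [ 1.755e+02 -1.000e-01  3.600e+01]
eye [318.3 315.4] [34.2  2.2  0. ]
eye_tab [321.5 314.7] [61.8 -0.4 36. ]
TCP local [138.3   0.4  99.4] tool in stand [[1.0, 0.001, 0.0], [0.001, -1.0, 0.001], [0.0, -0.001, -1.0]]
```

Call:
step_arm(
  rows=[
    {"tx":-0.06,"ty":0,"tz":0.03,"wx":0,"wy":0,"wz":0,"claw":0.66},
    {"tx":-0.06,"ty":0,"tz":0.04,"wx":0,"wy":0,"wz":0,"claw":0.66},
    {"tx":-0.064,"ty":0.001,"tz":0.038,"wx":0,"wy":0,"wz":0,"claw":0.66},
    {"tx":0,"ty":0,"tz":0,"wx":0,"wy":0,"wz":0,"claw":0.66},
    {"tx":0,"ty":0,"tz":0,"wx":0,"wy":0,"wz":0,"claw":0.66},
  ],
)

```text
time_s: 11.48
tcp_pos: [0.5618, 0.1952, 0.128]
tool_rot: [[-0.196, 0.973, -0.122], [0.825, 0.231, 0.516], [0.53, 0.001, -0.848]]
contact_force: [-0.2, -0.2, 0.3]
width: 0.0301
grasp_force: 0.0
```

```bash
python3 n.py pics/w8.png; python3 -c "
import cv2
a=cv2.imread('pics/w8.png')[180:380,220:420];cv2.imwrite('pics/w8c.png',cv2.resize(a,(600,600),interpolation=2))"
```

```text
11.475 [0.56184523 0.19519456 0.1280383 ] [-0.24918335 -0.19193937  0.3005373 ]
post_foot [323.6 307.6] [-0.8 -2.7  0. ]
card_block [319.3 157.6] [108.5   0.3  11. ]
pin_tip [320.4  31.6] [175.9  -0.3   0. ]
pin_tab [319.   17.6] [176.    0.3  36. ]
eye [317.3 265.5] [32.6  1.7  0. ]
eye_tab [319.7 247.8] [63.4  0.  36. ]
TCP local [65.1 -0.4 57.2] tool in stand [[1.0, 0.001, 0.0], [0.001, -1.0, -0.0], [0.0, 0.0, -1.0]]
```

View pics/w8c.png

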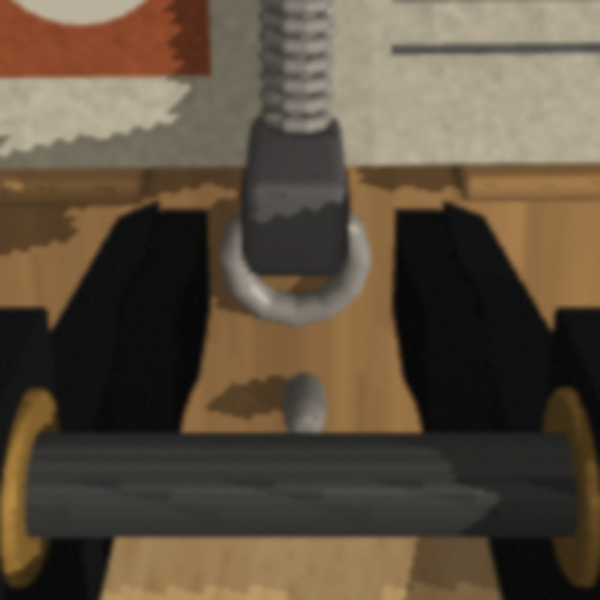

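The crop shows the tab centred between the fingers at column 319, the ring at (319,268), and the post top at (321.5,306), about 1.5 mm off to the right. Next I'll grasp and plan the stretch.

Call:
step_arm(
  rows=[
    {"tx":0,"ty":0,"tz":0.04,"wx":0,"wy":0,"wz":0,"claw":0.66},
    {"tx":0,"ty":0,"tz":0.04,"wx":0,"wy":0,"wz":0,"claw":0.66},
    {"tx":0,"ty":0,"tz":0.01,"wx":0,"wy":0,"wz":0,"claw":0.66},
    {"tx":0,"ty":0,"tz":0,"wx":0,"wy":0,"wz":0,"claw":1},
    {"tx":0,"ty":0,"tz":0,"wx":0,"wy":0,"wz":0,"claw":1},
    {"tx":0,"ty":0,"tz":0,"wx":0,"wy":0,"wz":0,"claw":1},
  ],
  newtons=60,
)

```text
time_s: 12.62
tcp_pos: [0.5572, 0.2134, 0.0968]
tool_rot: [[-0.195, 0.973, -0.122], [0.825, 0.231, 0.516], [0.53, -0.0, -0.848]]
contact_force: [-0.4, 1.5, -0.2]
width: 0.0176
grasp_force: 60.0
```

Run:
```python
import sys;sys.argv=['','pics/w9.png']
from n import *
w8=dict(tcp_pos=[0.56184523,0.19519456,0.1280383],tool_rot=[[-0.196,0.973,-0.122],[0.825,0.231,0.516],[0.53,0.001,-0.848]])
import n
n.pm,n.Rc,n.tc=cam('wrist',w8)
print('post top pred',proj((n.pm,n.Rc,n.tc),p+R@[0,0,.013]),'post obs local',local((321.6,308),.013)*1000)
P=np.array(s['tcp_pos']);R0=np.array(s['tool_rot']);l=R.T@(P-p)
print('w,g',s['width'],s['grasp_force'],'TCP local',l*1000)
pin=np.array([.176,0,0]);off=l-np.array([.036,0,0])
def pose(r,th,y=0):
    M=Ro.from_euler('y',th,degrees=True).as_matrix();ps=np.arcsin(-y/r)
    Mz=Ro.from_euler('z',-ps).as_matrix();M=Mz@M
    q=pin+M@(off+[.036-.176+.14-r,0,0]);return p+R@q,R@M@(R.T@R0)
A=plan(*pose(.140,7),3,1);B=plan(*pose(.1775,7,-.0015),4,1,A);Cc=plan(*pose(.1765,0,-.0015),3,1,B)
```

```text
12.625 [0.55720905 0.21336053 0.09675499] [-0.40611017  1.50817104 -0.24596278]
post top pred [319.58451825 318.2732267 ] post obs local [ 8.17377687 -1.42777665 13.        ]
w,g 0.01764059672538309 59.999335426837206 TCP local [64.44324196 -0.09742221 20.7150037 ]
mm/row 4.681772059789415 deg/row 2.3326973980735586
[{"tx": 0.0029, "ty": 0.0, "tz": -0.0114, "wx": -0.0001, "wy": -0.0389, "wz": -0.0, "claw": 1}, {"tx": 0.0024, "ty": 0.0, "tz": -0.0115, "wx": -0.0001, "wy": -0.0389, "wz": -0.0, "claw": 1}, {"tx": 0.0019, "ty": 0.0, "tz": -0.0115, "wx": -0.0001, "wy": -0.0389, "wz": -0.0, "claw": 1}]
mm/row 9.378949132867309 deg/row 0.12104886230768486
[{"tx": -0.0234, "ty": -0.0008, "tz": -0.0, "wx": 0.0002, "wy": 0.0, "wz": 0.002, "claw": 1}, {"tx": -0.0234, "ty": -0.0007, "tz": -0.0, "wx": 0.0002, "wy": 0.0, "wz": 0.002, "claw": 1}, {"tx": -0.0234, "ty": -0.0007, "tz": -0.0, "wx": 0.0002, "wy": 0.0, "wz": 0.002, "claw": 1}, {"tx": -0.0234, "ty": -0.0006, "tz": -0.0, "wx": 0.0002, "wy": 0.0, "wz": 0.002, "claw": 1}]
mm/row 6.067618657739397 deg/row 2.333333512304417
[{"tx": -0.0004, "ty": -0.0, "tz": 0.0152, "wx": -0.0, "wy": 0.0389, "wz": 0.0, "claw": 1}, {"tx": -0.001, "ty": -0.0, "tz": 0.0151, "wx": -0.0, "wy": 0.0389, "wz": 0.0, "claw": 1}, {"tx": -0.0016, "ty": -0.0, "tz": 0.0151, "wx": -0.0, "wy": 0.0389, "wz": 0.0, "claw": 1}]
```

Call:
step_arm(
  rows=[
    {"tx":0.0029,"ty":0,"tz":-0.0114,"wx":0,"wy":-0.039,"wz":0,"claw":1},
    {"tx":0.0024,"ty":0,"tz":-0.0115,"wx":0,"wy":-0.039,"wz":0,"claw":1},
    {"tx":0.0019,"ty":0,"tz":-0.0115,"wx":0,"wy":-0.039,"wz":0,"claw":1},
    {"tx":-0.023,"ty":0.0009,"tz":0,"wx":0,"wy":0,"wz":-0.0024,"claw":1},
    {"tx":-0.023,"ty":0.0009,"tz":0,"wx":0,"wy":0,"wz":-0.0024,"claw":1},
    {"tx":-0.023,"ty":0.0009,"tz":0,"wx":0,"wy":0,"wz":-0.0024,"claw":1},
    {"tx":-0.023,"ty":0.0009,"tz":0,"wx":0,"wy":0,"wz":-0.0024,"claw":1},
    {"tx":0,"ty":0,"tz":0,"wx":0,"wy":0,"wz":0,"claw":1},
    {"tx":0,"ty":0,"tz":0,"wx":0,"wy":0,"wz":0,"claw":1},
  ],
)

```text
time_s: 14.15
tcp_pos: [0.5671, 0.1771, 0.0939]
tool_rot: [[-0.217, 0.971, -0.099], [0.879, 0.239, 0.413], [0.425, 0.003, -0.905]]
contact_force: [-1.3, 7.2, 1.6]
width: 0.0176
grasp_force: 60.0
```

```bash
cat > k.py <<'E'
import sys
from n import *
P=np.array(s['tcp_pos']);R0=np.array(s['tool_rot']);l=R.T@(P-p);T=R.T@R0
e=l+T@[-.0285,0,.0207]
print('w,g',s['width'],s['grasp_force'],'TCP',(l*1000).round(1),'F stand',(R.T@s['contact_force']).round(1),'eye est',(e*1000).round(1))
for _,t,px in o:print(t,px.round(1))
for v in([0,0,0],[0,0,.015]):print('post pred',proj(c,p+R@v))
print('eye pred',proj(c,P+R0@[-.0285,0,.0207]), 'pin tab if seated',proj(c,p+R@[.176,0,.036]))
print('side: eye pred',proj(cam('side'),P+R0@[-.0285,0,.0207]))
E
python3 k.py pics/w10.png
python3 - <<'E'
from plant import arm
import cv2,numpy as np
b=arm.get_image('side')[160:260,270:370,::-1]
a=cv2.imread('pics/w10.png')
cv2.imwrite('pics/c10.png',np.hstack([cv2.resize(a[180:380,220:420],(400,400),interpolation=2),cv2.resize(b,(400,400),interpolation=2)]))
E
```

```text
14.15 [0.56711083 0.17711242 0.09393364] [-1.33668944  7.18422077  1.64736077]
w,g 0.017567073538671606 59.99919360503554 TCP [31.1 -1.4 38.2] F stand [ 7.1 -0.4 -2.5] eye est [ 0.3 -1.6 21.1]
card_block [318.4  90.6]
pin_tab [320.9 170.4]
eye_tab [322.1 283.3]
post pred [318.03596925 268.94473902]
post pred [317.8405055  284.35793089]
eye pred [320.60633    290.79530728] pin tab if seated [ 320.56240231 -127.35057271]
side: eye pred [320.56195238 224.89508458]
```

View pics/c10.png

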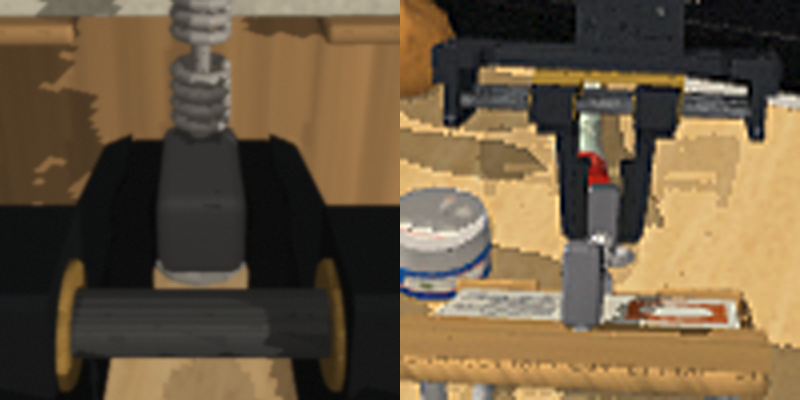

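The crop shows the spring stretched and the tab still held, with the ring just past it. In the side view the ring is raised above the board at about (322,223) and the pin tab is still seated. The 7 N pull confirms the pin is holding, so I'll lower it.

Call:
step_arm(
  rows=[
    {"tx":-0.0004,"ty":0,"tz":0.0101,"wx":0,"wy":0.026,"wz":0,"claw":1},
    {"tx":-0.0006,"ty":0,"tz":0.0101,"wx":0,"wy":0.026,"wz":0,"claw":1},
    {"tx":-0.0008,"ty":0,"tz":0.0101,"wx":0,"wy":0.026,"wz":0,"claw":1},
    {"tx":0,"ty":0,"tz":0,"wx":0,"wy":0,"wz":0,"claw":1},
  ],
)

```text
time_s: 15.1
tcp_pos: [0.566, 0.1816, 0.0826]
tool_rot: [[-0.208, 0.971, -0.117], [0.842, 0.239, 0.484], [0.498, 0.002, -0.867]]
contact_force: [-1.2, 6.6, 2.7]
width: 0.0173
grasp_force: 60.0
```

```bash
python3 k.py pics/w11.png
```

```text
15.1 [0.56595481 0.18164474 0.08257982] [-1.19509026  6.62359042  2.69095094]
w,g 0.017293171005368202 59.99940357170999 TCP [29.1 -1.3 26.1] F stand [ 7.1 -0.4 -1.3] eye est [-0.2 -1.5  6.5]
card_block [321.9  90.6]
eye [322.1  93.7]
eye_tab [321.9 282.6]
post pred [318.03964236 283.8031052 ]
post pred [317.81902012 299.58188246]
eye pred [320.58671774 290.69682935] pin tab if seated [ 320.56514814 -137.23597055]
side: eye pred [320.35326245 231.09001874]
```

Call:
step_arm(
  rows=[
    {"tx":-0.0008,"ty":0,"tz":0.0075,"wx":0,"wy":0.019,"wz":0,"claw":1},
    {"tx":-0.0008,"ty":0,"tz":0.0075,"wx":0,"wy":0.019,"wz":0,"claw":1},
    {"tx":0,"ty":0,"tz":0,"wx":0,"wy":0,"wz":0,"claw":1},
    {"tx":0,"ty":0,"tz":0,"wx":0,"wy":0,"wz":0,"claw":1},
  ],
)

```text
time_s: 16.0
tcp_pos: [0.5656, 0.1841, 0.0776]
tool_rot: [[-0.204, 0.971, -0.124], [0.822, 0.239, 0.516], [0.531, 0.003, -0.847]]
contact_force: [-1.8, 5.8, 2.6]
width: 0.0173
grasp_force: 60.0
```

```bash
python3 k.py pics/w12.png
```

```text
16.0 [0.56555397 0.18411452 0.07758308] [-1.79696322  5.80320077  2.63531338]
w,g 0.017250566868479127 59.99943410977721 TCP [28.5 -1.5 20.6] F stand [ 6.5  0.4 -1. ] eye est [ 0.  -1.7 -0.2]
card_block [319.2  90.9]
eye_tab [323.7 282.3]
post pred [317.57366266 290.87812283]
post pred [317.32589512 306.82720846]
eye pred [320.57692507 290.65448188] pin tab if seated [ 320.35384013 -140.96238531]
side: eye pred [320.13152193 233.95172022]
```

I'll ease the ring upslope. The pull should pass to the post if the ring is really over it.

Call:
step_arm(
  rows=[
    {"tx":0.007,"ty":0,"tz":0.001,"wx":0,"wy":0,"wz":0,"claw":1},
    {"tx":0.006,"ty":0,"tz":0,"wx":0,"wy":0,"wz":0,"claw":1},
    {"tx":0,"ty":0,"tz":0,"wx":0,"wy":0,"wz":0,"claw":1},
    {"tx":0,"ty":0,"tz":0,"wx":0,"wy":0,"wz":0,"claw":1},
  ],
)

```text
time_s: 16.9
tcp_pos: [0.5649, 0.1881, 0.08]
tool_rot: [[-0.205, 0.971, -0.123], [0.824, 0.239, 0.514], [0.529, 0.004, -0.849]]
contact_force: [0.2, -2.2, 2.7]
width: 0.0175
grasp_force: 60.0
```

```bash
python3 k.py pics/w13.png|head -2
```

```text
16.9 [0.56485832 0.18810295 0.08003699] [ 0.18953546 -2.19865853  2.729495  ]
w,g 0.01747797997791694 60.00081988982856 TCP [33.2 -1.7 20.5] F stand [-0.4  0.3  3.5] eye est [ 4.7 -2.  -0.2]
```

The pull went from 6.5 N to about 0, so the post is carrying the ring, which rests on the board. Releasing.

Call:
step_arm(
  rows=[
    {"tx":0,"ty":0,"tz":0,"wx":0,"wy":0,"wz":0,"claw":0.66},
    {"tx":0,"ty":0,"tz":0,"wx":0,"wy":0,"wz":0,"claw":0.62},
    {"tx":0,"ty":0,"tz":0,"wx":0,"wy":0,"wz":0,"claw":0.62},
    {"tx":0,"ty":0,"tz":-0.05,"wx":0,"wy":0,"wz":0,"claw":0.62},
    {"tx":0,"ty":0,"tz":-0.1,"wx":0,"wy":0,"wz":0,"claw":0.62},
    {"tx":0,"ty":0,"tz":-0.08,"wx":0,"wy":0,"wz":0,"claw":0.62},
    {"tx":0,"ty":0,"tz":0,"wx":0,"wy":0,"wz":0,"claw":0.62},
    {"tx":0,"ty":0,"tz":0,"wx":0,"wy":0,"wz":0,"claw":0.62},
  ],
)

```text
time_s: 18.3
tcp_pos: [0.5753, 0.1418, 0.157]
tool_rot: [[-0.204, 0.971, -0.125], [0.823, 0.24, 0.515], [0.53, 0.002, -0.848]]
contact_force: [1.0, 0.5, -1.3]
width: 0.033
grasp_force: 0.0
```

```bash
python3 n.py pics/w14.png
python3 - <<'E'
from plant import arm
import cv2,numpy as np
b=arm.get_image('side')[160:260,270:370,::-1]
a=cv2.imread('pics/w14.png')
cv2.imwrite('pics/c14.png',np.hstack([cv2.resize(a[80:340,220:420],(400,520),interpolation=2),cv2.resize(b,(400,520),interpolation=2)]))
E
```

```text
18.3 [0.57528437 0.14184871 0.15702   ] [ 0.95742351  0.51303559 -1.31369113]
post_foot [321.1 235. ] [ 0.2 -1.8  0. ]
card_block [321.3 101.3] [107.   -0.9  11. ]
eye_tab [321.9 216.5] [30.2 -2.  36. ]
TCP local [ 33.8  -1.2 110.9] tool in stand [[1.0, 0.01, 0.0], [0.01, -1.0, 0.004], [0.0, -0.004, -1.0]]
```

View pics/c14.png

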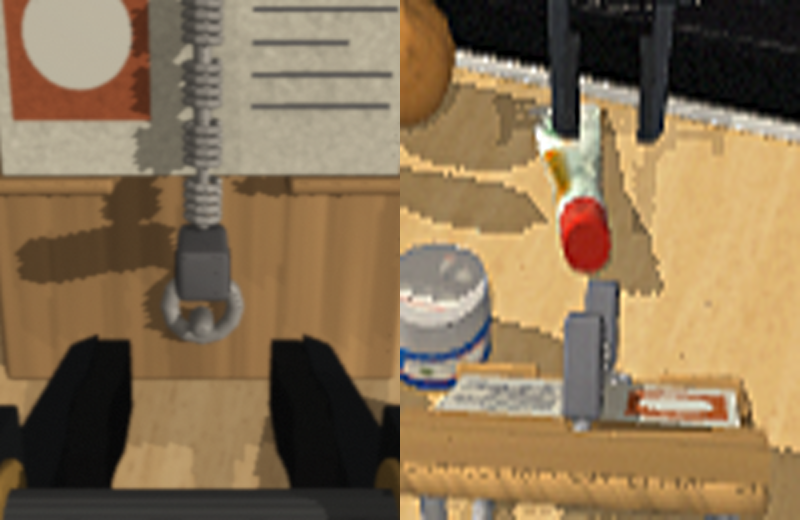

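The ring is round the post, with the post top visible inside the ring at about (321,240). The pin tab sits on the rail at (316,241), at least as low as when it was inserted. The arm is clear, so I'm handing the job in.

```bash
python3 -c "
from plant import arm
print(arm.job_done())"
```

```text
the job is handed in; nothing more can be done
None
```

I hooked the spring's pin into the upper-rail hole, stretched the spring down the slope with its ring over the post, let go and handed the job in at about 18 s; no verdict came back.

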